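# Confirm the picks at the parts-store bench

### The arm

A 6-joint arm with a two-finger parallel gripper is mounted at the origin on the work surface. World frame = base frame: x ahead of the robot, y to its left, z up, the work surface at z = 0. Lengths are in m, angles in rad, forces in N, time in s.
With the tool pointing down it reaches from about 0.35 to 0.775 m from the base axis. Payload 5.5 kg.
Tool frame: the origin (TCP) lies at the very end of the fingers, on their centre line; the grasp point (between the pads) lies 19 mm behind it; z points along the fingers, y is the line along which they close (so a half turn about z gives the same grasp; the last joint's range is limited). The gripper opens to 85 mm and grips with 20 to 120 N. Pads are 22 mm wide; open, the fingers measure 114 mm over their backs; the gripper's body (76 mm by 85 mm) begins 54 mm behind the grasp point. The pads swing forward as they close: fully open they stand 13 mm farther back than shut.
Start: joints at [-1.346, 0.313, 0.046, 1.304, 0, 1.431], TCP at [0.205, -0.537, 0.231] pointing down, gripper open.
Joint ranges: [-2.76, 2.76], [-0.86, 1.69], [-1.03, 1.26], [-2.2, 2.34], [-1.47, 1.5], [-3.14, 3.14]. Speed limits (rad/s): [2.57, 2.57, 3.14, 3.14, 3.14, 3.14].

### API

Orientations are given as a unit quaternion [w, x, y, z].
In Python, from workcell import env, cams, ticket, spotter gives the robot as it stands.
- The arm moves only by the tool jog_arm, never from a script. Its argument "increments" is a list that holds one entry, the list of rows, each a list of 7 numbers: the shift along the tool's x, y, z in units of 0.25 m (1.0 is 0.25 m), then the turn, a rotation vector about the tool's x, y, z in units of 180 degrees (1.0 is 180 degrees), then the closure in counts, from 0 (fully open) to 255 (shut). A call has 1 to 20 rows; each row shifts and turns the commanded pose from where the row before left it, along the tool's axes as they then stand; what a row does not reach is not made up. A row lasts 1/10 s, in which the tool goes at most 50 mm and 8.59 degrees, less where a joint would pass 70% of its speed; a pose out of reach is approached as far as the arm can. A call with a number of a shift or a turn outside -1 to 1 is refused whole. A call with a gripper value outside its range is refused whole. The fingers move at their own pace and stop on an object; "force" is the grip in N (left out, the last holds). Time passes only in rows, so rows that do not move let the fingers close. It gives the time, the measured TCP pose, the force, the opening and the grip force at its end, in the units of the state.
- env.get_state(): the state, without advancing time (a new reading comes with each control period).
- cams.read_camera(name): name is "scene" or "top" or "wrist"; returns a dict with "pixels" (480x640x3 uint8, red, green, blue), "fx", "fy", "cx", "cy" (pixels), "k1" (the pictures are not rectified: a ray, as slopes to the right and down, at radius r is drawn at 1 + k1 r^2 times it, then the intrinsics apply), "xyz" and "attitude" of the camera in the world; the wrist camera has in their place "mount" (4x4, takes a point from camera to tool coordinates, whose origin is the TCP and whose axes are the flange's). Camera axes: x right, y down, z forward; pixel columns grow to the right and rows downward; lengths in m; the calibration is good to about 2 mm. A picture is of the moment at which its call begins: read the wrist's pose just before it. There is no depth.
- ticket.hand_in(): hands the job in; it is judged then, once.
Trained networks look in the newest picture that a camera, given by its name, has taken for a name from the list of things; names that differ only in an ending like _2 or _b are one class to them, and where a whole thing is asked for, a point or a joint stands for the part that bears it (a point fixed in the world has none). Each returns a list of dicts, best first, with "conf" (0 to 1); they miss things now and then, are a little off and sometimes report something else, mostly with a low value. They report only what shows in the picture. A call takes as long as a camera call. They do not tell look-alikes from the thing itself.
- spotter.find_in(target, camera): "uv" ([column, row] in pixels, amid what is visible of it).
- spotter.cut_out(target, camera): "region" (480x640 bool, what is visible of it) and "uv" ([column, row] in pixels, amid what is visible of it).
- spotter.landmark_of(target, camera): "uv" ([column, row] in pixels: a listed point, or the origin of a listed thing).
The state is a dict: "clock": time; "joint_pos": joint angles; "qvel": joint speeds; "tau": joint torques, N m; "tcp_pos": TCP position; "orientation": TCP orientation; "wrist_force": force on the tool from outside, world axes, zero at the start; "ft_torque": the same for the moment, N m; "finger_gap": finger opening in m; "grip_force": force on a finger pad.
Only numpy, scipy, OpenCV 4.12 (cv2) and the standard library are available. Lean on these libraries where they do the work, as an engineer would, in place of code of your own. Each camera call takes 0.05 s, during which the arm holds its last target. There are 200 camera calls.

### The job

The order has been picked, so confirm it at the bins: with a fingertip gently push the green button all the way in at the bin of brass elbows, then at the bin of black rubber rings, then at the bin of red cartons, in that order. Leave the button of the white caps alone, do not lift, shift or tip the spray can, the loose brown carton or the steel coupling, and finish with the hand clear of everything.

Things in the scene. Friction and masses are not known exactly. Their poses are not given: they have to be found in the camera images.
- elbow_bin: Fixed station of the brass pipe elbows: blue open bin, 150 (x) x 125 x 70 high, stock below 90 mm; on its robot side (-x) a grey console 60 x 80 x 35 high with a black rubber cushion (44 across, 10 high) carrying the green button. Origin: on the bench below the button's centre, z up; bin centre at x = +105 mm. The stations stand in a row in any order.
- elbow_button_top (a point): Centre of the top face of the green button (32 across) of the brass pipe elbows; it moves with the button: 59 mm above the bench fully out, 49 mm fully in and let go. The cushion lets it sink a further 0.55 mm per N of push, up to 10 mm, and springs back.
- elbow_button (a joint): Travel of the brass pipe elbows' button, m: 0 = fully out (14 mm proud of its cushion), 0.010 = fully in (4 mm proud), at a stop; beyond, the cushion gives softly (1.8 N/mm, not counted here). Pushed straight down; steady friction of about 2.5 N, no return spring, stays where left. Starts within 1.5 mm of fully out.
- ring_bin: Fixed station of the black rubber rings: blue open bin, 150 (x) x 125 x 70 high, stock below 90 mm; on its robot side (-x) a grey console 60 x 80 x 35 high with a black rubber cushion (44 across, 10 high) carrying the green button. Origin: on the bench below the button's centre, z up; bin centre at x = +105 mm. The stations stand in a row in any order.
- ring_button_top (a point): Centre of the top face of the green button (32 across) of the black rubber rings; it moves with the button: 59 mm above the bench fully out, 49 mm fully in and let go. The cushion lets it sink a further 0.55 mm per N of push, up to 10 mm, and springs back.
- ring_button (a joint): Travel of the black rubber rings' button, m: 0 = fully out (14 mm proud of its cushion), 0.010 = fully in (4 mm proud), at a stop; beyond, the cushion gives softly (1.8 N/mm, not counted here). Pushed straight down; steady friction of about 2.5 N, no return spring, stays where left. Starts within 1.5 mm of fully out.
- box_bin: Fixed station of the small red cartons with yellow labels: blue open bin, 150 (x) x 125 x 70 high, stock below 90 mm; on its robot side (-x) a grey console 60 x 80 x 35 high with a black rubber cushion (44 across, 10 high) carrying the green button. Origin: on the bench below the button's centre, z up; bin centre at x = +105 mm. The stations stand in a row in any order.
- box_button_top (a point): Centre of the top face of the green button (32 across) of the small red cartons with yellow labels; it moves with the button: 59 mm above the bench fully out, 49 mm fully in and let go. The cushion lets it sink a further 0.55 mm per N of push, up to 10 mm, and springs back.
- box_button (a joint): Travel of the small red cartons with yellow labels' button, m: 0 = fully out (14 mm proud of its cushion), 0.010 = fully in (4 mm proud), at a stop; beyond, the cushion gives softly (1.8 N/mm, not counted here). Pushed straight down; steady friction of about 2.5 N, no return spring, stays where left. Starts within 1.5 mm of fully out.
- cap_bin: Fixed station of the white plastic pipe caps: blue open bin, 150 (x) x 125 x 70 high, stock below 90 mm; on its robot side (-x) a grey console 60 x 80 x 35 high with a black rubber cushion (44 across, 10 high) carrying the green button. Origin: on the bench below the button's centre, z up; bin centre at x = +105 mm. The stations stand in a row in any order.
- cap_button_top (a point): Centre of the top face of the green button (32 across) of the white plastic pipe caps; it moves with the button: 59 mm above the bench fully out, 49 mm fully in and let go. The cushion lets it sink a further 0.55 mm per N of push, up to 10 mm, and springs back.
- cap_button (a joint): Travel of the white plastic pipe caps' button, m: 0 = fully out (14 mm proud of its cushion), 0.010 = fully in (4 mm proud), at a stop; beyond, the cushion gives softly (1.8 N/mm, not counted here). Pushed straight down; steady friction of about 2.5 N, no return spring, stays where left. Starts within 1.5 mm of fully out.
- spray_can: Loose spray can, dark with an orange band, 52 across and 150 high, 0.28 kg, standing at the left end of the row (+y). Origin: centre of its underside.
- carton: Loose brown carton with a white band, 60 x 45 x 50 high, standing between the robot and the row. Origin: centre of its underside.
- coupling: Loose steel pipe coupling (a ring 44 across outside, 30 inside, 40 high), standing on end between the robot and the row. Origin: centre of its underside.
Things that resemble listed ones, but are neither listed nor needed, are in the scene too. There is more than one size of the spray_can; the job needs the smallest.

How it is judged:
By the outcome, as a careful person would: the job done as asked, in the order asked, and still so for the second after the job is handed in, with the robot touching nothing.
It also fails if it takes over 45 s, if anything falls off the work surface, if the arm or the gripper's body presses on something with over 40 N, if the wrist force passes 120 N, or if a joint passes its speed limit or range.

## Working session

There is one attempt and no reset: what is moved stays moved. The work goes in short steps, Python scripts to look and compute and a tool call to move; the robot and the scene stay as the last step left them, time stands still between calls to the robot, and variables do not carry over. Pictures are saved under pics/ and viewed, at most 10 in all, crops included, and the job is handed in when it is done.

Besides the shell and the picture viewer there is one more tool, called after ">>>" by a JSON object that holds its "method" and its "body", one argument or row to a line. jog_arm: Moves the arm, as the interface text tells. Shifts and turns lie within -1 to 1; 1 stands for 0.25 m of shift or 180 degrees of turn. Its arguments: {"type":"object","properties":{"increments":{"type":"array"},"force":{"type":"number"}},"required":["increments"]}

```bash
mkdir -p pics; cat > h.py <<'E'
import numpy as np, cv2
from scipy.spatial.transform import Rotation as R
from workcell import env, cams, ticket, spotter
def rot(q):
    q=np.array(q)
    return q if q.shape==(3,3) else R.from_quat(np.roll(q,-1)).as_matrix()
def pose(c):
    if 'mount' in c:
        s=env.get_state(); M=np.array(c['mount']); A=rot(s['orientation'])
        return A@M[:3,:3], A@M[:3,3]+np.array(s['tcp_pos'])
    return rot(c['attitude']), np.array(c['xyz'])
def onplane(c,uv,z):
    x=(uv[0]-c['cx'])/c['fx']; y=(uv[1]-c['cy'])/c['fy']
    a,b=x,y
    for _ in range(20):
        k=1+c['k1']*(a*a+b*b); a,b=x/k,y/k
    A,t=pose(c); d=A@np.array([a,b,1])
    return t+d*(z-t[2])/d[2]
def save(c,n): cv2.imwrite('pics/'+n,c['pixels'][:,:,::-1])
E
python3 - <<'E'
from h import *
s=env.get_state(); print(s['clock'],s['tcp_pos'],s['orientation'],s['wrist_force'])
for cam in ['top','scene']:
    c=cams.read_camera(cam); save(c,cam+'0.png'); print(cam,c['xyz'],c['attitude'])
    for n in ['elbow','ring','box','cap']:
        for d in spotter.landmark_of(n+'_button_top',cam)[:4]: print(n,np.round(d['uv'],1),round(d['conf'],2),onplane(c,d['uv'],.059).round(4))
    for n,z in [('spray_can',0),('carton',0),('coupling',0)]:
        for d in spotter.landmark_of(n,cam)[:3]: print(n,np.round(d['uv']),round(d['conf'],2),onplane(c,d['uv'],z).round(3))
E
```

```text
0.0 [ 0.20500892 -0.5366951   0.23041437] [-8.84311020e-04  9.83415617e-01  1.81364113e-01 -3.70539688e-05] [ 0.21548233 -0.51311619  0.06831198]
top [0.40380593 0.14460034 0.97197743] [-0.02847843  0.70797119 -0.70360536  0.05390054]
elbow [324.  228.6] 0.69 [0.5424 0.0978 0.059 ]
elbow [490.4 216. ] 0.62 [ 0.5718 -0.2452  0.059 ]
ring [422.9 213.3] 0.67 [ 0.5761 -0.1055  0.059 ]
ring [168.  250.9] 0.28 [0.4944 0.4088 0.059 ]
box [501.  209.6] 0.59 [ 0.5854 -0.2677  0.059 ]
cap [248.6 222.3] 0.6 [0.5538 0.2506 0.059 ]
spray_can [130. 298.] 0.77 [0.402 0.5   0.   ]
spray_can [111. 230.] 0.72 [0.544 0.547 0.   ]
spray_can [168. 252.] 0.55 [0.498 0.426 0.   ]
carton [425. 291.] 0.74 [ 0.418 -0.122  0.   ]
carton [504. 212.] 0.55 [ 0.592 -0.301  0.   ]
coupling [330. 288.] 0.79 [0.423 0.081 0.   ]
scene [1.34501248 0.11365181 0.90775282] [-0.2746687   0.65718073  0.6526638  -0.25826451]
elbow [303. 243.] 0.5 [0.5388 0.0979 0.059 ]
elbow [374.5 265.8] 0.23 [0.6021 0.2436 0.059 ]
ring [206.6 251.9] 0.7 [ 0.5647 -0.1     0.059 ]
box [123.6 257.5] 0.46 [ 0.5803 -0.2637  0.059 ]
cap [372.2 249.8] 0.72 [0.5578 0.2423 0.059 ]
spray_can [471. 220.] 0.86 [ 0.406  0.491 -0.   ]
spray_can [506. 262.] 0.76 [0.539 0.54  0.   ]
spray_can [454. 249.] 0.72 [ 0.499  0.434 -0.   ]
carton [212. 222.] 0.92 [ 0.417 -0.116 -0.   ]
coupling [297. 223.] 0.83 [0.419 0.083 0.   ]
coupling [120. 260.] 0.66 [ 0.534 -0.297  0.   ]
```

View pics/top0.png

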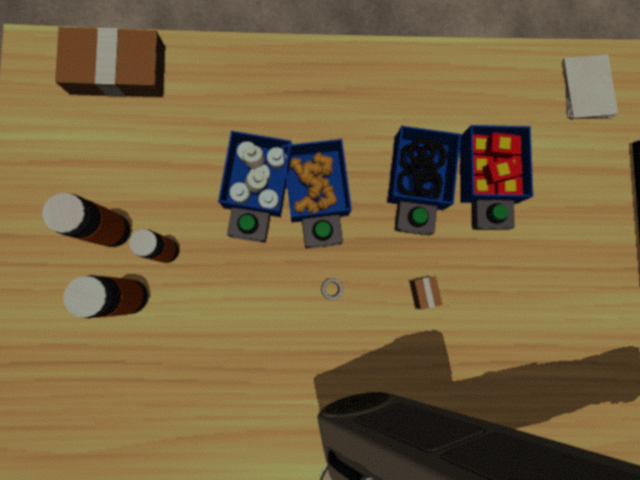

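View pics/scene0.png

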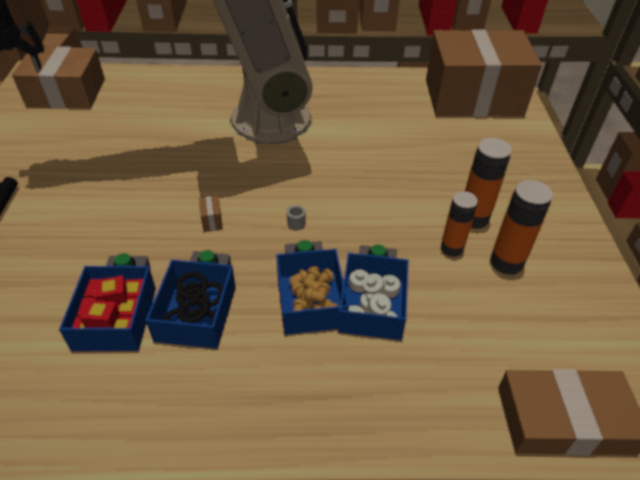

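The top view shows, left to right, the buttons of caps (247,223), elbows (323,229), rings (419,216) and cartons (499,211). The small can is at (160,247), the carton at (426,292) and the coupling at (332,289). The scene view shows the same order mirrored: cartons, rings, elbows, caps. I'll get the green centroids next.

```bash
cat >> h.py <<'E'
def greens(c,z=.059,amin=30):
    h=cv2.cvtColor(c['pixels'],cv2.COLOR_RGB2HSV)
    m=cv2.inRange(h,(45,90,40),(85,255,255))
    n,_,st,ce=cv2.connectedComponentsWithStats(m)
    for i in range(1,n):
        if st[i,4]>amin: print(ce[i].round(1),st[i].tolist(),onplane(c,ce[i],z).round(4))
def to_tool(p):
    s=env.get_state(); d=rot(s['orientation']).T@(np.array(p)-s['tcp_pos']); return d, d/.25
E
python3 - <<'E'
from h import *
for n in ['top','scene']: print(n); greens(cams.read_camera(n),.058)
print(to_tool([.545,.098,.16])); s=env.get_state(); print(rot(s['orientation']).round(4))
E
```

```text
top
[500.1 211.6] [493, 204, 15, 16, 193] [ 0.5813 -0.2661  0.058 ]
[419.7 215.1] [412, 207, 16, 17, 198] [ 0.5725 -0.0991  0.058 ]
[246.5 221.8] [239, 214, 16, 17, 212] [0.5549 0.255  0.058 ]
[322.5 228.6] [315, 221, 16, 16, 209] [0.5424 0.1008 0.058 ]
scene
[304.1 245.6] [297, 240, 16, 11, 133] [0.5453 0.1001 0.058 ]
[377.9 249.9] [370, 245, 16, 11, 130] [0.5572 0.2543 0.058 ]
[206.5 256.1] [199, 250, 16, 12, 152] [ 0.5754 -0.0988  0.058 ]
[122.4 259.4] [115, 254, 16, 11, 156] [ 0.5845 -0.2654  0.058 ]
(array([ 0.54412315, -0.47217222,  0.07128029]), array([ 2.17649261, -1.88868887,  0.28512115]))
[[ 9.342e-01  3.567e-01  0.000e+00]
 [ 3.567e-01 -9.342e-01 -1.000e-04]
 [-0.000e+00  1.000e-04 -1.000e+00]]
```

>>> {"method": "jog_arm", "body": {
  "increments": [
    [[0.109, -0.0945, 0, 0, 0, 0, 255], [0.109, -0.0945, 0, 0, 0, 0, 255], [0.109, -0.0945, 0, 0, 0, 0, 255], [0.109, -0.0945, 0, 0, 0, 0, 255], [0.109, -0.0945, 0, 0, 0, 0, 255], [0.109, -0.0945, 0, 0, 0, 0, 255], [0.109, -0.0945, 0, 0, 0, 0, 255], [0.109, -0.0945, 0, 0, 0, 0, 255], [0.109, -0.0945, 0, 0, 0, 0, 255], [0.109, -0.0945, 0, 0, 0, 0, 255], [0.109, -0.0945, 0, 0, 0, 0, 255], [0.109, -0.0945, 0, 0, 0, 0, 255], [0.109, -0.0945, 0, 0, 0, 0, 255], [0.109, -0.0945, 0, 0, 0, 0, 255], [0.109, -0.0945, 0, 0, 0, 0, 255], [0.109, -0.0945, 0, 0, 0, 0, 255], [0.109, -0.0945, 0, 0, 0, 0, 255], [0.109, -0.0945, 0, 0, 0, 0, 255], [0.109, -0.0945, 0, 0, 0, 0, 255], [0.109, -0.0945, 0, 0, 0, 0, 255]]
  ]
}}

```text
clock: 2.9
tcp_pos: [0.5463, 0.1001, 0.2314]
orientation: [0.0, 0.983, 0.181, 0.0]
wrist_force: [-0.6, 0.4, 0.2]
finger_gap: 0.0002
grip_force: 0.0
```

```bash
python3 - <<'E'
from h import *
c=cams.read_camera('wrist'); save(c,'w1.png'); greens(c,.058)
s=env.get_state(); print(s['clock'],s['tcp_pos'],s['joint_pos'],s['finger_gap'],s['wrist_force'])
E
```

```text
[163.  138.9] [146, 120, 35, 38, 1035] [0.5632 0.2592 0.058 ]
[311.7 206.8] [295, 190, 35, 34, 908] [0.5524 0.1103 0.058 ]
[503.1 247.9] [487, 233, 33, 31, 791] [ 0.5824 -0.0844  0.058 ]
[628.7 290.3] [615, 277, 25, 28, 562] [ 0.5903 -0.2422  0.058 ]
2.95 [0.54854733 0.10412719 0.23102817] [ 4.22283410e-02  2.78277220e-01 -2.44426388e-03  1.28746922e+00
  2.92139490e-03  2.81559857e+00] -4.475071029739139e-05 [3.35947546 2.162284   0.42378354]
```

View pics/w1.png

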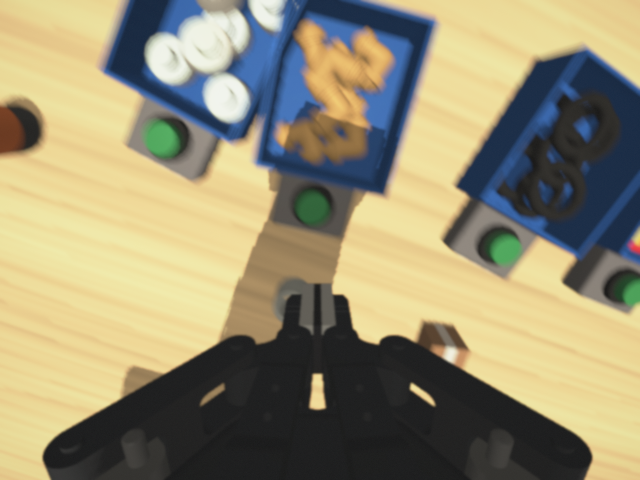

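The wrist picture shows elbows at the bin above the button at (312,207), caps left (163,139), rings right (503,248). It is blurred, because the arm was still settling. I'll measure again now that it is still.

>>> {"method": "jog_arm", "body": {
  "increments": [
    [[0, 0, 0, 0, 0, 0, 255], [0, 0, 0, 0, 0, 0, 255], [0, 0, 0, 0, 0, 0, 255]]
  ]
}}

```text
clock: 3.25
tcp_pos: [0.5452, 0.0978, 0.2313]
orientation: [0.0, 0.984, 0.181, -0.0]
wrist_force: [0.2, 0.5, 0.1]
finger_gap: -0.0002
grip_force: 0.0
```

```bash
python3 - <<'E'
from h import *
c=cams.read_camera('wrist'); greens(c,.058)
s=env.get_state(); print(s['clock'],s['tcp_pos'],s['wrist_force'])
print(to_tool([.545,.1005,.07]))
E
```

```text
[163.4 139.7] [145, 122, 38, 37, 1064] [0.5597 0.2515 0.058 ]
[313.3 208.9] [297, 192, 34, 34, 895] [0.5472 0.1011 0.058 ]
[504.1 249.2] [487, 234, 35, 32, 856] [ 0.5768 -0.0939  0.058 ]
[628.9 291. ] [615, 277, 25, 29, 581] [ 0.5841 -0.252   0.058 ]
3.3 [0.54526699 0.09763908 0.23141929] [ 0.04684899  0.9550585  -0.24531971]
(array([ 0.00080525, -0.00280563,  0.16141847]), array([ 0.003221  , -0.01122253,  0.64567388]))
```

>>> {"method": "jog_arm", "body": {
  "increments": [
    [[0.005, -0.012, 0.08, 0, 0, 0, 255], [0, 0, 0.08, 0, 0, 0, 255], [0, 0, 0.08, 0, 0, 0, 255], [0, 0, 0.08, 0, 0, 0, 255], [0, 0, 0.08, 0, 0, 0, 255], [0, 0, 0.08, 0, 0, 0, 255], [0, 0, 0.08, 0, 0, 0, 255], [0, 0, 0.08, 0, 0, 0, 255], [0, 0, 0, 0, 0, 0, 255], [0, 0, 0, 0, 0, 0, 255], [0, 0, 0, 0, 0, 0, 255]]
  ]
}}

```text
clock: 4.4
tcp_pos: [0.5467, 0.1015, 0.0727]
orientation: [0.0, 0.983, 0.181, 0.001]
wrist_force: [0.8, -0.4, -0.3]
finger_gap: 0.0002
grip_force: 0.0
```

```bash
python3 - <<'E'
from h import *
c=cams.read_camera('wrist'); save(c,'w2.png'); greens(c,.058)
s=env.get_state(); print(s['clock'],s['tcp_pos'],s['wrist_force'])
E
```

```text
[ 34.4 161.6] [0, 129, 73, 67, 3977] [0.5616 0.2482 0.058 ]
[315.4 274.1] [286, 254, 61, 43, 1667] [0.5551 0.1046 0.058 ]
[626.5 345.2] [608, 319, 32, 55, 1278] [ 0.5757 -0.079   0.058 ]
4.45 [0.54683316 0.10161003 0.07275018] [-0.29231307  0.22571204 -0.34037865]
```

View pics/w2.png

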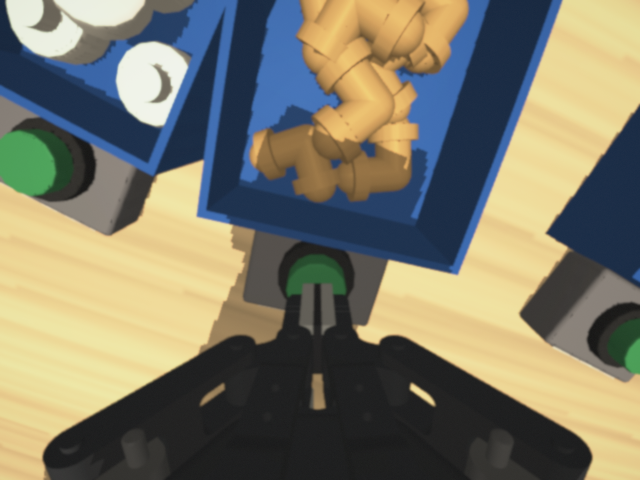

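The wrist view shows the fingertips at (317,285), over the elbow button centred near (316,280) and clear of the bin wall. I'll push down slowly.

>>> {"method": "jog_arm", "body": {
  "increments": [
    [[0, 0, 0.01, 0, 0, 0, 255], [0, 0, 0.01, 0, 0, 0, 255], [0, 0, 0.01, 0, 0, 0, 255], [0, 0, 0.01, 0, 0, 0, 255], [0, 0, 0.01, 0, 0, 0, 255], [0, 0, 0.01, 0, 0, 0, 255], [0, 0, 0.01, 0, 0, 0, 255], [0, 0, 0.01, 0, 0, 0, 255], [0, 0, 0.01, 0, 0, 0, 255], [0, 0, 0.01, 0, 0, 0, 255], [0, 0, 0.01, 0, 0, 0, 255], [0, 0, 0, 0, 0, 0, 255], [0, 0, 0, 0, 0, 0, 255], [0, 0, 0, 0, 0, 0, 255]]
  ]
}}

```text
clock: 5.85
tcp_pos: [0.5458, 0.1019, 0.0444]
orientation: [0.0, 0.983, 0.181, 0.0]
wrist_force: [-3.3, -0.5, 7.6]
finger_gap: 0.0
grip_force: 3.9
```

Force and height match the stop: 7.6 N at z = 44.4 mm. Next I lift and go to the rings.

>>> {"method": "jog_arm", "body": {
  "increments": [
    [[0, 0, -0.05, 0, 0, 0, 255], [0, 0, -0.1, 0, 0, 0, 255], [0, 0, -0.1, 0, 0, 0, 255], [0, 0, -0.1, 0, 0, 0, 255], [-0.022, 0.0985, 0, 0, 0, 0, 255], [-0.022, 0.0985, 0, 0, 0, 0, 255], [-0.022, 0.0985, 0, 0, 0, 0, 255], [-0.022, 0.0985, 0, 0, 0, 0, 255], [-0.022, 0.0985, 0, 0, 0, 0, 255], [-0.022, 0.0985, 0, 0, 0, 0, 255], [-0.022, 0.0985, 0, 0, 0, 0, 255], [-0.022, 0.0985, 0, 0, 0, 0, 255], [0, 0, 0, 0, 0, 0, 255], [0, 0, 0, 0, 0, 0, 255], [0, 0, 0, 0, 0, 0, 255], [0, 0, 0, 0, 0, 0, 255]]
  ]
}}

```text
clock: 7.45
tcp_pos: [0.5748, -0.0968, 0.1314]
orientation: [-0.0, 0.983, 0.182, -0.0]
wrist_force: [-0.0, -0.5, -0.2]
finger_gap: 0.0001
grip_force: 0.0
```

```bash
python3 - <<'E'
from h import *
c=cams.read_camera('wrist'); save(c,'w3.png'); greens(c,.058)
s=env.get_state(); print(s['clock'],s['tcp_pos'],s['wrist_force'])
print(to_tool([.5755,-.098,.07]))
E
```

```text
[ 37.  184.1] [14, 162, 47, 45, 1639] [0.5516 0.0908 0.058 ]
[319.5 245.1] [297, 221, 46, 48, 1745] [ 0.5785 -0.0983  0.058 ]
[527.1 307.5] [503, 286, 49, 44, 1590] [ 0.5873 -0.2589  0.058 ]
7.5 [ 0.57484029 -0.09684623  0.13137279] [-0.27159269  0.17738545 -0.61345836]
(array([0.00020827, 0.00132102, 0.06137261]), array([0.00083307, 0.00528408, 0.24549042]))
```

View pics/w3.png

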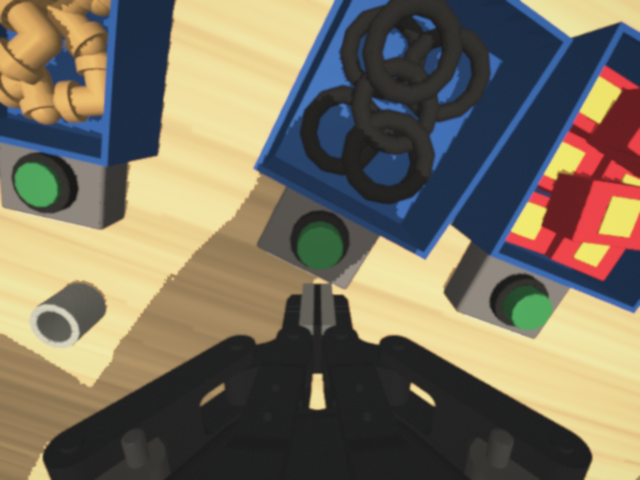

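The picture shows the elbow button sunk in its cushion at (40,185). The ring button is ahead of the tips at (320,245), and the carton button at (527,307) is still proud. Now I push the rings.

>>> {"method": "jog_arm", "body": {
  "increments": [
    [[0.004, 0.006, 0.048, 0, 0, 0, 255], [0, 0, 0.048, 0, 0, 0, 255], [0, 0, 0.048, 0, 0, 0, 255], [0, 0, 0.048, 0, 0, 0, 255], [0, 0, 0.048, 0, 0, 0, 255], [0, 0, 0.01, 0, 0, 0, 255], [0, 0, 0.01, 0, 0, 0, 255], [0, 0, 0.01, 0, 0, 0, 255], [0, 0, 0.01, 0, 0, 0, 255], [0, 0, 0.01, 0, 0, 0, 255], [0, 0, 0.01, 0, 0, 0, 255], [0, 0, 0.01, 0, 0, 0, 255], [0, 0, 0.01, 0, 0, 0, 255], [0, 0, 0.01, 0, 0, 0, 255], [0, 0, 0.01, 0, 0, 0, 255], [0, 0, 0.006, 0, 0, 0, 255], [0, 0, 0, 0, 0, 0, 255], [0, 0, 0, 0, 0, 0, 255], [0, 0, 0, 0, 0, 0, 255]]
  ]
}}

```text
clock: 9.4
tcp_pos: [0.5768, -0.099, 0.0454]
orientation: [0.0, 0.983, 0.181, 0.0]
wrist_force: [-0.8, 0.3, 6.1]
finger_gap: 0.0001
grip_force: 3.1
```

>>> {"method": "jog_arm", "body": {
  "increments": [
    [[0, 0, -0.05, 0, 0, 0, 255], [0, 0, -0.1, 0, 0, 0, 255], [0, 0, -0.1, 0, 0, 0, 255], [0, 0, -0.1, 0, 0, 0, 255], [-0.03, 0.0895, 0, 0, 0, 0, 255], [-0.03, 0.0895, 0, 0, 0, 0, 255], [-0.03, 0.0895, 0, 0, 0, 0, 255], [-0.03, 0.0895, 0, 0, 0, 0, 255], [-0.03, 0.0895, 0, 0, 0, 0, 255], [-0.03, 0.0895, 0, 0, 0, 0, 255], [-0.03, 0.0895, 0, 0, 0, 0, 255], [0, 0, 0, 0, 0, 0, 255], [0, 0, 0, 0, 0, 0, 255], [0, 0, 0, 0, 0, 0, 255], [0, 0, 0, 0, 0, 0, 255]]
  ]
}}

```text
clock: 10.9
tcp_pos: [0.5832, -0.2628, 0.1324]
orientation: [-0.0, 0.983, 0.182, -0.0]
wrist_force: [0.5, 0.2, 0.2]
finger_gap: -0.0004
grip_force: 0.0
```

```bash
python3 - <<'E'
from h import *
c=cams.read_camera('wrist'); save(c,'w4.png'); greens(c,.058)
s=env.get_state(); print(s['clock'],s['tcp_pos'],s['wrist_force'])
print(to_tool([.585,-.265,.07]))
E
```

```text
[ 89.5 171.3] [66, 148, 48, 47, 1726] [ 0.5806 -0.1072  0.058 ]
[321.2 243.9] [298, 220, 47, 48, 1730] [ 0.5877 -0.2652  0.058 ]
10.95 [ 0.58325029 -0.26286797  0.13242171] [ 0.71315148 -0.40761339 -0.30775085]
(array([0.00088109, 0.00263424, 0.06242084]), array([0.00352435, 0.01053698, 0.24968338]))
```

View pics/w4.png

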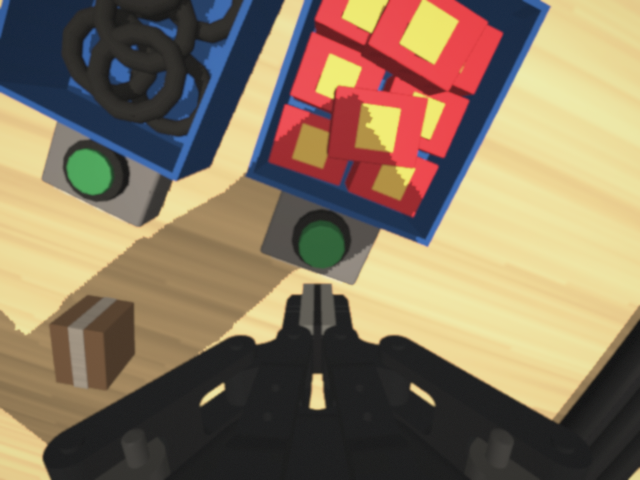

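The ring button at (92,172) now sits low in its cushion, and the red cartons' button is at (321,244). Now I push it.

>>> {"method": "jog_arm", "body": {
  "increments": [
    [[0.006, 0.01, 0.048, 0, 0, 0, 255], [0, 0, 0.048, 0, 0, 0, 255], [0, 0, 0.048, 0, 0, 0, 255], [0, 0, 0.048, 0, 0, 0, 255], [0, 0, 0.048, 0, 0, 0, 255], [0, 0, 0.01, 0, 0, 0, 255], [0, 0, 0.01, 0, 0, 0, 255], [0, 0, 0.01, 0, 0, 0, 255], [0, 0, 0.01, 0, 0, 0, 255], [0, 0, 0.01, 0, 0, 0, 255], [0, 0, 0.01, 0, 0, 0, 255], [0, 0, 0.01, 0, 0, 0, 255], [0, 0, 0.01, 0, 0, 0, 255], [0, 0, 0.01, 0, 0, 0, 255], [0, 0, 0.01, 0, 0, 0, 255], [0, 0, 0.01, 0, 0, 0, 255], [0, 0, 0, 0, 0, 0, 255], [0, 0, 0, 0, 0, 0, 255], [0, 0, 0, 0, 0, 0, 255]]
  ]
}}

```text
clock: 12.85
tcp_pos: [0.5858, -0.2659, 0.0454]
orientation: [0.0, 0.983, 0.181, 0.0]
wrist_force: [-1.3, 0.8, 6.0]
finger_gap: 0.0002
grip_force: 3.0
```

>>> {"method": "jog_arm", "body": {
  "increments": [
    [[0, 0, -0.05, 0, 0, 0, 255], [0, 0, -0.1, 0, 0, 0, 255], [0, 0, -0.1, 0, 0, 0, 255], [0, 0, -0.1, 0, 0, 0, 255], [0, 0, -0.1, 0, 0, 0, 255], [-0.1, 0, -0.1, 0, 0, 0, 255], [-0.1, 0, -0.1, 0, 0, 0, 255], [-0.1, 0, 0, 0, 0, 0, 255], [0, 0, 0, 0, 0, 0, 255], [0, 0, 0, 0, 0, 0, 255], [0, 0, 0, 0, 0, 0, 255]]
  ]
}}

```text
clock: 13.95
tcp_pos: [0.5158, -0.2921, 0.2069]
orientation: [-0.0, 0.983, 0.182, -0.0]
wrist_force: [-0.2, 0.8, 0.0]
finger_gap: 0.0001
grip_force: 0.0
```

```bash
python3 - <<'E'
from h import *
c=cams.read_camera('wrist'); save(c,'w5.png'); greens(c,.05)
E
```

```text
[125.8  71.2] [107, 51, 39, 42, 1257] [ 0.576  -0.1022  0.05  ]
[316.7 132.7] [298, 114, 38, 39, 1124] [ 0.5851 -0.2663  0.05  ]
```

View pics/w5.png

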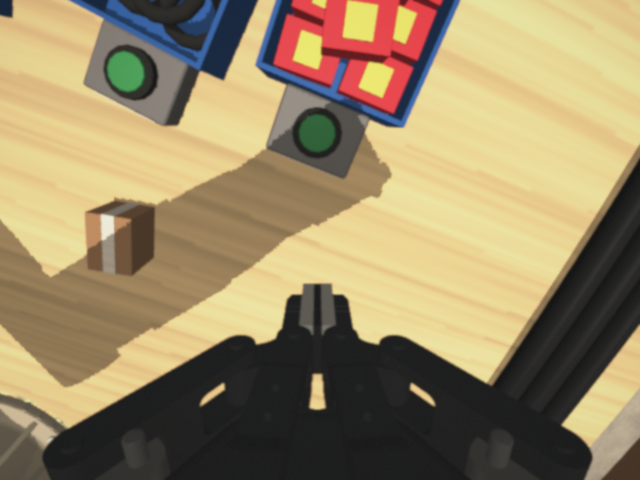

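Both buttons, rings at (126,71) and cartons at (317,133), sit centred and low in their cushions. The brown carton is undisturbed and the hand is clear, so I'm handing in.

```bash
python3 -c "
from workcell import ticket
print(ticket.hand_in())"
```

```text
the job is handed in; nothing more can be done
None
```

I pushed the elbow, ring and red-carton buttons fully in, in that order, with 6–8 N each; the caps' button and loose items were not touched, the hand is clear, and the job is handed in (about 14 s; no verdict was returned).

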